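# Hold a bayonet lamp seated in the spring-return test socket

### The arm

A 6-joint arm with a two-finger parallel gripper is mounted at the origin on a cart in front of the work surface, level with it; the furniture and walls round the work are solid. World frame = base frame: x ahead of the robot, y to its left, z up, the work surface at z = 0. Lengths are in m, angles in rad, forces in N, time in s.
With the tool pointing down it reaches from about 0.25 to 0.775 m from the base axis. Payload 4 kg.
Tool frame: the origin (TCP) lies midway between the tips of the shut fingers; the grasp point (between the pads) lies 19 mm behind it; z points along the fingers, y is the direction in which the jaws open and shut (so a half turn about z gives the same grasp; the last joint's range is limited). The gripper opens to 94 mm and grips with 3 to 60 N. Pads are 16 mm wide; open, the fingers measure 119 mm over their backs; the gripper's body (75 mm by 177 mm) begins 78 mm behind the grasp point.
Start: joints at [-1.244, 0.087, 1.371, -0, 1.684, -0.103], TCP at [0.229, -0.5, 0.206] pointing down, gripper open.
Joint ranges: [-3.1, 3.1], [-0.76, 2.03], [0.27, 2.55], [-1.08, 4.22], [0.17, 2.65], [-2.57, 2.57]. Speed limits (rad/s): [2.79, 2.79, 3.14, 3.14, 3.14, 3.14].

### API

Orientations are given as [roll, pitch, yaw] about the fixed x, y, z axes, in that order (R = Rz(yaw) Ry(pitch) Rx(roll)).
In Python, from bench import robot, cams gives the robot as it stands.
- The arm moves only by the tool step_arm, never from a script. Its argument "plan" is a list that holds one entry, the list of rows, each a list of 5 numbers: the shift along the world's x, y, z in mm, then the turn about the world's z in rad, then the opening in per cent of the stroke, from 0 (shut) to 100 (fully open). In form: [[[tx, ty, tz, turn, fingers], ...]]. A call has 1 to 8 rows; each row is the pose to reach, as a shift and turn from the pose commanded when the call began; what a row does not reach only later rows make up. A row lasts 1/12 s, in which the tool goes at most 41.7 mm and 7.16 degrees, less where a joint would pass 70% of its speed; a pose out of reach is approached as far as the arm can. A call with a gripper value outside its range is refused whole. The fingers move at their own pace and stop on an object; the grip force is fixed at half the most. Time passes only in rows, so rows that repeat a pose let the fingers close. It gives the time, the measured TCP pose, the force and the opening at its end, in the units of the state.
- robot.get_obs(): the state, without advancing time (a new reading comes with each control period).
- cams.snapshot(name): name is "scene" or "top"; returns a dict with "frame" (480x640x3 uint8, red, green, blue), "camera_matrix" (3x3 intrinsics, pixels), "origin" and "attitude" of the camera in the world. Camera axes: x right, y down, z forward; pixel columns grow to the right and rows downward; lengths in m; the calibration is good to about 2 mm. A picture is of the moment at which its call begins. There is no depth.
- robot.close_job(): hands the job in, once; it reports no verdict.
The state is a dict: "time": time; "joint_positions": joint angles; "qvel": joint speeds; "joint_torque": joint torques, N m; "tool_pos": TCP position; "ee_rot": TCP orientation; "wrist_force": force on the tool from outside, world axes, zero at the start; "wrist_torque": the same for the moment, N m; "width": finger opening in m.
Only numpy, scipy, OpenCV 4.12 (cv2) and the standard library are available. Lean on these libraries where they do the work, as an engineer would, in place of code of your own. Each camera call takes 0.05 s, during which the arm holds its last target. There are 200 camera calls.

### The job

Take the lamp cartridge with the flat wing grip out of the white rack, push it straight down into the test socket with its two side pins through the two notches until its flange sits on the socket, then turn it a quarter turn clockwise (seen from above) against the return spring up to the stop. Finish while still gripping it, pressed fully home and fully turned: it is a contact test, and the springs would lift it and turn it back if you let go. Leave the cartridge with the round knob in the rack and do not disturb the beaker, the bottle or the screwdriver.

Things in the scene. Friction and masses are not known exactly. Their poses are not given: they have to be found in the camera images.
- wing_lamp: lamp cartridge to use (70 g, upright in either rack hole). Origin: centre of its lower end, z up its axis. Aluminium stem 24 mm dia, z 0-34 mm, foot chamfered to 18 mm; grey flange 40 mm dia, z 34-40; flat grey wing grip 38 mm long (x), 14 thick (y), z 40-76: grip it across the thickness at about z = 60. A half turn about z gives the same shape.
- lamp_pins (a point): point on the wing lamp's axis, 17 mm above its lower end, between its two steel side pins, which stick out along the lamp's +x and -x, in line with the wing. Pin ends are 19 mm from the axis; pins are 7 mm wide (y) and 6 mm high (lamp z 14-20 mm). Axes as the lamp's.
- round_lamp: the other cartridge, to be left in the rack: same stem and flange but no side pins, and a round fluted grip 26 mm in diameter instead of the wing, z = 40 to 76 mm. Origin at the centre of its lower end.
- lamp_rack: white rack fixed to the worktop, 60 (x) x 150 (y) x 14 mm high, with two holes 27 mm in diameter and 10 mm deep at y = -45 and +45 mm; the cartridges stand in them, their lower ends 4 mm above the worktop. Origin at the centre of its underside.
- socket: spring-return bayonet socket fixed on the worktop. Origin: centre of its underside; z up the bore. Base plate 116 (x) x 78 (y) x 8 mm, black terminal at the +x end, round housing 60 mm dia up to the aluminium top face at z = 60 mm. A lamp is fully home with its flange on the top face, its origin then 26 mm above the socket's. Turning works only clockwise from above (negative about z).
- socket_mouth (a point): centre of the socket's bore on its top face (axes as the socket's). Bore 29 mm dia, with two notches 11 mm wide towards the socket's +x and -x, reaching 22 mm from the axis. The top is 8 mm thick; in the last 6 mm before home the pins are below it and can turn. A half turn gives the same shape.
- plunger_top (a point): centre of the top of the brass sprung plunger (20 mm dia) down in the bore, 40 mm above the worktop at rest. It meets the lamp's lower end 14 mm before home and pushes up with 4 N, rising to 8 N at home.
- return_ring (a joint): angle (rad) of the sprung ring the pins push round: 0 at rest, growing clockwise from above, stop at 1.38. The pins take it along after about 0.11 rad free play, so the lamp turns about 1.49 from the notches. Spring: 0.03 N m at 0, 0.11 at the stop. Seen as a grey collar round the housing (69 mm dia, 18-30 mm high) with a white tab, at the socket's -x when 0.
- beaker: small clear glass beaker, 46 mm in diameter, 58 mm high, loose bystander; origin at the centre of its underside.
- brown_bottle: brown glass bottle with a screw cap, 63 mm in diameter, 126 mm high, loose bystander; origin at the centre of its underside.
- screwdriver: screwdriver lying on the worktop, 186 mm long, 25 mm thick, loose bystander; origin at the middle, underneath.
- collector_head: fixed instrument head with a sloping green front that overhangs the worktop behind and left of the work: it occupies about x 0.48 to 0.75, y -0.20 to 0.07 m from 0.21 m up; behind its left side stands a tall cabinet whose near corner is at about x 0.54, y 0.10 m. Keep the arm clear of both.

How it is judged:
By the outcome, as a careful person would: the job done as asked, in the order asked, and still so for the second after the job is handed in, while the arm keeps its last pose, push and grip.
It also fails if it takes over 48 s, if anything falls off the work surface, if the arm or the gripper's body presses on something with over 40 N, if the wrist force passes 120 N, or if a joint passes its speed limit or range.

## Working session

There is one attempt and no reset: what is moved stays moved. The work goes in short steps, Python scripts to look and compute and a tool call to move; the robot and the scene stay as the last step left them, time stands still between calls to the robot, and variables do not carry over. Pictures are saved under pics/ and viewed, about 8 in all and at most 12, crops included, and the job is handed in when it is done.

Besides the shell and the picture viewer there is one more tool, called after "Call:" by a JSON object that holds its "method" and its "body", one argument or row to a line. step_arm: Moves the arm, as the interface text tells. Its arguments: {"type":"object","properties":{"plan":{"type":"array"}},"required":["plan"]}

```bash
mkdir -p pics; ls; cat > h.py <<'E'
import numpy as np, cv2
from bench import robot, cams
from scipy.spatial.transform import Rotation as R
def att(s):
    a=np.array(s["attitude"],float)
    return a if a.shape==(3,3) else (R.from_euler('xyz',a).as_matrix() if a.size==3 else R.from_quat(a).as_matrix())
def pix(s,p):
    c=att(s).T@(np.array(p,float)-np.array(s["origin"])); q=np.array(s["camera_matrix"])@c; return q[:2]/q[2]
def at_z(s,uv,z):
    d=att(s)@np.linalg.inv(np.array(s["camera_matrix"]))@np.array([uv[0],uv[1],1.]); o=np.array(s["origin"]); return o+d*(z-o[2])/d[2]
def save(s,n,crop=None,f=1):
    im=s["frame"]
    if crop: x0,y0,x1,y1=crop; im=im[y0:y1,x0:x1]
    cv2.imwrite("pics/"+n,cv2.resize(im[...,::-1],None,fx=f,fy=f,interpolation=cv2.INTER_CUBIC))
E
python3 - <<'E'
from h import *
import pickle
for n in("scene","top"):
    s=cams.snapshot(n); save(s,n+"0.png"); pickle.dump(s,open(n+"0.pkl","wb"))
    print(n,s["origin"],s["attitude"],s["camera_matrix"])
print(robot.get_obs())
E
```

```text
pics
scene [-0.07662106 -0.73973701  0.50069004] [-2.10950026  0.02344632 -0.85992908] [[449.3088306    0.         313.01052767]
 [  0.         449.3088306  238.34698307]
 [  0.           0.           1.        ]]
top [ 0.34106145 -0.23154726  1.00072938] [-3.00693838 -0.02351246 -1.59697718] [[536.57290495   0.         322.52556112]
 [  0.         536.57290495 237.75826512]
 [  0.           0.           1.        ]]
{'time': 0.1, 'joint_positions': array([-1.24409989e+00,  8.78605901e-02,  1.37209659e+00, -3.22556787e-05,
        1.68361201e+00, -1.03064446e-01]), 'qvel': array([ 0.00098679, -0.00244382, -0.00214135,  0.0017988 ,  0.00063888,
       -0.00045707]), 'joint_torque': array([ 1.83315758e-03, -3.41253304e+01, -3.03302658e+01,  7.19784200e-02,
        3.04274890e-02, -9.93321282e-05]), 'tool_pos': array([ 0.22900104, -0.49950735,  0.20443575]), 'ee_rot': array([-3.13962330e+00, -1.71462879e-04,  4.29757119e-01]), 'wrist_force': array([ 0.69466766, -0.04646085,  0.59263046]), 'wrist_torque': array([ 0.01724057, -0.00994923, -0.04990805]), 'width': 0.09379932403378166}
```

View pics/top0.png

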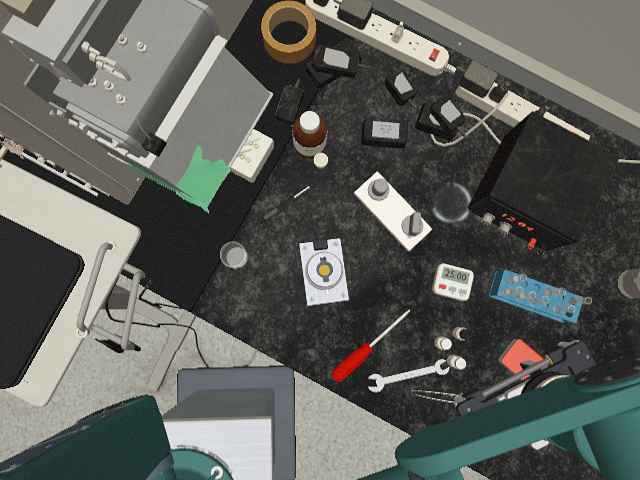

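View pics/scene0.png

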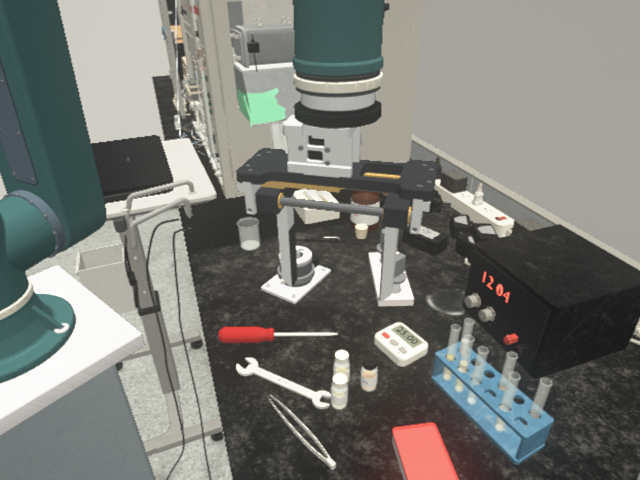

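The top view shows the socket at about (324,270) and the rack around (393,210). The round knob looks to be at (379,187) and the wing at (413,223). The beaker is at (233,255), the bottle at (310,130) and the screwdriver at (370,345). I'll zoom in on the socket and rack.

```bash
python3 - <<'E'
from h import *
import pickle
s=pickle.load(open("top0.pkl","rb")); save(s,"top_crop.png",(295,165,440,313),4)
for n,uv,z in(("sock",(324,270),.06),("wing",(413,223),.08),("round",(379,187),.08)): print(n,at_z(s,uv,z).round(4))
E
```

```text
sock [ 0.4108 -0.2581  0.06  ]
wing [ 0.4876 -0.4151  0.08  ]
round [ 0.553  -0.3582  0.08  ]
```

View pics/top_crop.png

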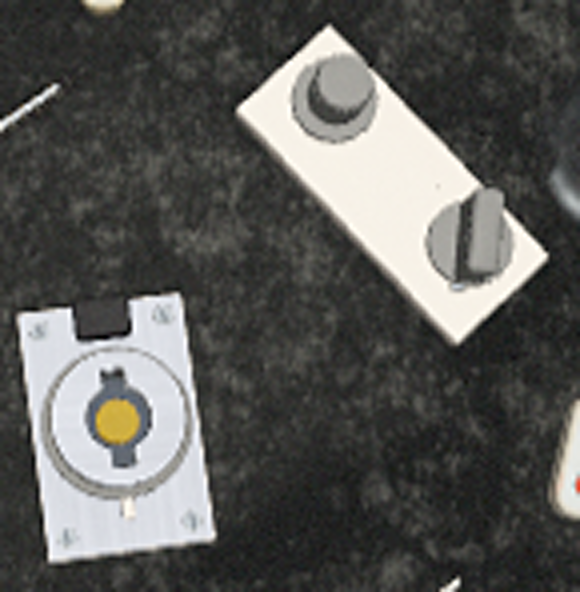

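The crop, at 4x, confirms the layout:
- **Round lamp:** flange at (335,98).
- **Wing lamp:** flange at (470,242), with the wing running roughly up and down.
- **Socket:** top face centre at about (118,418), notches near (112,375) and (122,462), and terminal (+x) at the top.

Next I'll fit the poses.

```bash
cat >> h.py <<'E'
def fitrect(s,uvs,z,L,W):
    # corners order: (+L/2,+W/2),(+,-),(-,-),(-,+) in object frame
    from scipy.optimize import least_squares
    m=np.array([[L,W],[L,-W],[-L,-W],[-L,W]])/2
    P=np.array([at_z(s,u,z)[:2] for u in uvs])
    def w(p): c,d=np.cos(p[2]),np.sin(p[2]); return m@np.array([[c,d],[-d,c]])+p[:2]
    c=P.mean(0); d=P[0]-P[3]; r=least_squares(lambda p:(w(p)-P).ravel(),[*c,np.arctan2(d[1],d[0])])
    return r.x,np.abs(r.fun).max()
E
python3 - <<'E'
from h import *
import pickle
s=pickle.load(open("top0.pkl","rb"))
f=lambda x,y:(295+(x+.5)/4-.5,165+(y+.5)/4-.5)
# socket: +x is image up, top camera: image up ~ world +x, image left ~ world +y
print("sock plate",fitrect(s,[f(17,313),f(180,292),f(215,538),f(50,562)],.008,.116,.078))
print("rack",fitrect(s,[f(330,25),f(547,257),f(458,345),f(237,108)],.014,.060,.150))
print("mouth by top face",at_z(s,f(118,418),.06)," notches",at_z(s,f(112,373),.06),at_z(s,f(122,464),.06))
print("wing flange",at_z(s,f(470,242),.044))
a=fitrect(s,[f(478,187),f(502,190),f(497,274),f(470,278)],.080,.038,.014);print("wingtop",a)
g=s["frame"].copy()
# sub-pixel segmentation of the bright rack
gray=cv2.cvtColor(g,cv2.COLOR_RGB2GRAY)
r,_=fitrect(s,[f(330,25),f(547,257),f(458,345),f(237,108)],.014,.060,.150)
for sg in(1,-1):
    print("hole",sg,r[:2]+sg*.045*np.array([-np.sin(r[2]),np.cos(r[2])]))
# overlay
big=cv2.resize(g[165:313,295:440,::-1],None,fx=4,fy=4,interpolation=cv2.INTER_CUBIC)
def pl(pts,col):
    q=np.array([pix(s,p) for p in pts]); q=(q-[295,165]+.5)*4-.5; cv2.polylines(big,[q.round().astype(int)],True,col,1)
def circ(c,z,rad,col): pl([(c[0]+rad*np.cos(t),c[1]+rad*np.sin(t),z) for t in np.linspace(0,6.28,60)],col)
def rect(p,z,L,W,col):
    c,d=np.cos(p[2]),np.sin(p[2]); pl([(p[0]+c*x-d*y,p[1]+d*x+c*y,z) for x,y in((L,W),(L,-W),(-L,-W),(-L,W))],col)
k,_=fitrect(s,[f(17,313),f(180,292),f(215,538),f(50,562)],.008,.116,.078)
rect(k,.008,.058,.039,(0,0,255));circ(k,.06,.03,(0,255,0));circ(k,.06,.0145,(0,255,0));rect(k,.06,.022,.0055,(255,0,255));circ(k,.04,.01,(0,0,255))
rect(r,.014,.03,.075,(0,0,255))
h=r[:2]-.045*np.array([-np.sin(r[2]),np.cos(r[2])]);circ(h,.044,.02,(0,255,0))
rect((h[0],h[1],a[0][2]),.08,.019,.007,(0,0,255))
h=r[:2]+.045*np.array([-np.sin(r[2]),np.cos(r[2])]);circ(h,.044,.02,(0,255,0));circ(h,.08,.013,(0,255,0))
cv2.imwrite("pics/ov.png",big)
E
```

```text
sock plate (array([ 0.41287568, -0.2585889 ,  0.11062213]), np.float64(0.0007386676219223731))
rack (array([ 0.52294713, -0.39126193, -0.8573089 ]), np.float64(0.0008547265279825189))
mouth by top face [ 0.41229148 -0.25835333  0.06      ]  notches [ 0.43218166 -0.25623913  0.06      ] [ 0.39209541 -0.25956856  0.06      ]
wing flange [ 0.48944279 -0.42046523  0.044     ]
wingtop (array([ 0.48805409, -0.42091473, -0.11158608]), np.float64(0.0019849405089991112))
hole 1 [ 0.55697091 -0.36181058]
hole -1 [ 0.48892335 -0.42071328]
```

View pics/ov.png

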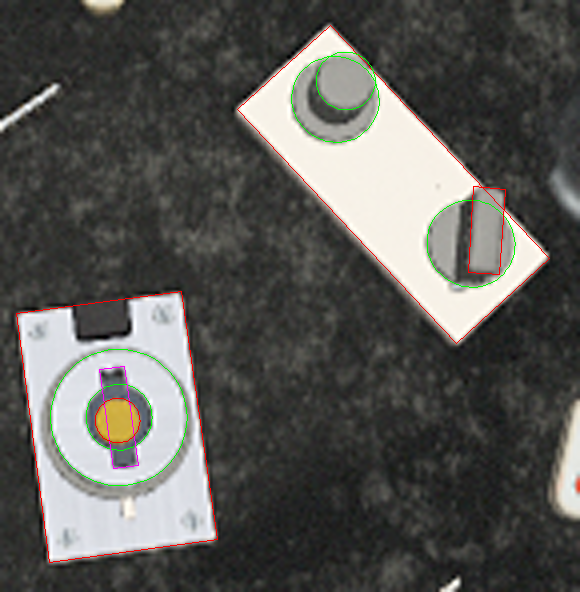

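The overlay agrees with the poses. The wing lamp is at about (0.4887,-0.4206) with yaw -0.11, and the socket is at (0.4126,-0.2585) with yaw 0.11. During the turn, the wide gripper body sweeps close to the collector head, so I'll check that clearance before choosing the grasp.

```bash
python3 - <<'E'
from h import *
import pickle
s=pickle.load(open("scene0.pkl","rb")); t=pickle.load(open("top0.pkl","rb"))
A=cv2.resize(s["frame"][100:270,225:445,::-1],None,fx=2.4,fy=2.4,interpolation=cv2.INTER_CUBIC)
def pl(im,s,pts,o,f,col):
    q=np.array([pix(s,p) for p in pts]); q=(q-o)*f; cv2.polylines(im,[q.round().astype(int)],True,col,1)
T=np.array([.229,-.4995,.2044]); yaw=.4298
def rect(c,yaw,z,L,W):
    a,b=np.cos(yaw),np.sin(yaw); return [(c[0]+a*x-b*y,c[1]+b*x+a*y,z) for x,y in((L,W),(L,-W),(-L,-W),(-L,W))]
for h,col in((.078,(0,0,255)),(.098,(0,255,0)),(.118,(255,0,255))):
    pl(A,s,rect(T,yaw,T[2]+.019+h,.0375,.0885),(225,100),2.4,col)
B=cv2.resize(t["frame"][0:320,130:360,::-1],None,fx=1.27,fy=1.27)
box=lambda z:[(.48,-.20,z),(.75,-.20,z),(.75,.07,z),(.48,.07,z)]
pl(B,t,box(.21),(130,0),1.27,(0,0,255)); pl(B,t,box(.30),(130,0),1.27,(255,0,255))
for y in(.11,-.6,-1.38): pl(B,t,rect((.4127,-.2585),y,.165,.0375,.0885),(130,0),1.27,(0,255,255))
H=max(A.shape[0],B.shape[0]); P=lambda i:cv2.copyMakeBorder(i,0,H-i.shape[0],0,0,cv2.BORDER_CONSTANT)
o=np.hstack([P(A),P(B)]); o=o[:, :]; f=min(1,800/o.shape[1]); cv2.imwrite("pics/clr.png",cv2.resize(o,None,fx=f,fy=f)); print(o.shape,f)
E
```

```text
(408, 820, 3) 0.975609756097561
```

View pics/clr.png

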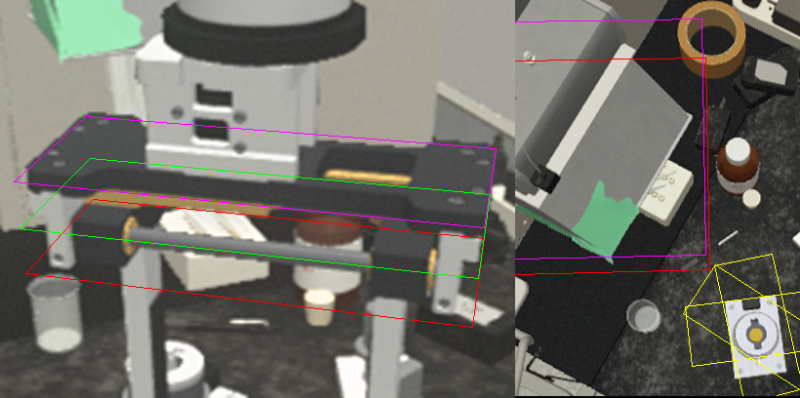

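The plate stays about 7 cm or more short of the real green head, because the head's box corner is empty. The grip across the thickness is therefore clear. I'll use yaw +π for wrist range and move over the wing lamp.

Call:
{"method": "step_arm", "body": {
  "plan": [
    [[35,11,-10,0.12,100],[72,22,-20,0.24,100],[110,33,-30,0.36,100],[146,44,-40,0.48,100],[182,55,-50,0.6,100],[218,66,-60,0.72,100],[254,77,-66,0.84,100],[259.7,79.4,-66,0.96,100]]
  ]
}}

```text
time: 0.77
tool_pos: [0.4931, -0.4167, 0.1358]
ee_rot: [-3.14, -0.005, 1.401]
wrist_force: [-1.1, 0.4, 0.1]
width: 0.094
```

Call:
{"method": "step_arm", "body": {
  "plan": [
    [[0,0,0,0.12,100],[0,0,0,0.24,100],[0,0,0,0.36,100],[0,0,0,0.48,100],[0,0,0,0.6,100],[0,0,0,0.72,100],[0,0,0,0.84,100],[0,0,0,0.96,100]]
  ]
}}

```text
time: 1.43
tool_pos: [0.4886, -0.4203, 0.1386]
ee_rot: [3.141, -0.002, 2.356]
wrist_force: [0.6, -0.7, -0.7]
width: 0.0944
```

Call:
{"method": "step_arm", "body": {
  "plan": [
    [[0,0,0,0.12,80],[0,0,0,0.24,80],[0,0,0,0.36,80],[0,0,0,0.48,80],[0,0,0,0.6,80],[0,0,0,0.68,80],[0,0,0,0.68,80],[0,0,0,0.68,80]]
  ]
}}

```text
time: 2.1
tool_pos: [0.4887, -0.4204, 0.1388]
ee_rot: [3.141, -0.001, 3.028]
wrist_force: [-1.0, -0.3, 0.7]
width: 0.075
```

Call:
{"method": "step_arm", "body": {
  "plan": [
    [[0,0,-25,0,80],[0,0,-50,0,80],[0,0,-72,0,80],[0,0,-85,0,80],[0,0,-91,0,80],[0,0,-91,0,80],[0,0,-91,0,80],[0,0,-91,0,80]]
  ]
}}

```text
time: 2.77
tool_pos: [0.4898, -0.4215, 0.0505]
ee_rot: [-3.14, 0.003, 3.029]
wrist_force: [-0.3, 1.1, -0.4]
width: 0.0751
```

```bash
python3 - <<'E'
from h import *
import pickle
for n,c in (("scene",(240,180,440,310)),("top",(330,160,470,280))):
    s=cams.snapshot(n); pickle.dump(s,open(n+"1.pkl","wb"))
    im=s["frame"][c[1]:c[3],c[0]:c[2]]; cv2.imwrite("pics/p1_%s.png"%n,cv2.resize(im[...,::-1],(480,int(480*im.shape[0]/im.shape[1])),interpolation=cv2.INTER_CUBIC))
a=cv2.imread("pics/p1_scene.png");b=cv2.imread("pics/p1_top.png");
b=b[:,:310]; H=max(a.shape[0],b.shape[0]); P=lambda i:cv2.copyMakeBorder(i,0,H-i.shape[0],0,0,cv2.BORDER_CONSTANT)
cv2.imwrite("pics/p1.png",np.hstack([P(a),P(b)]))
E
```

```text
(no output)
```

View pics/p1.png

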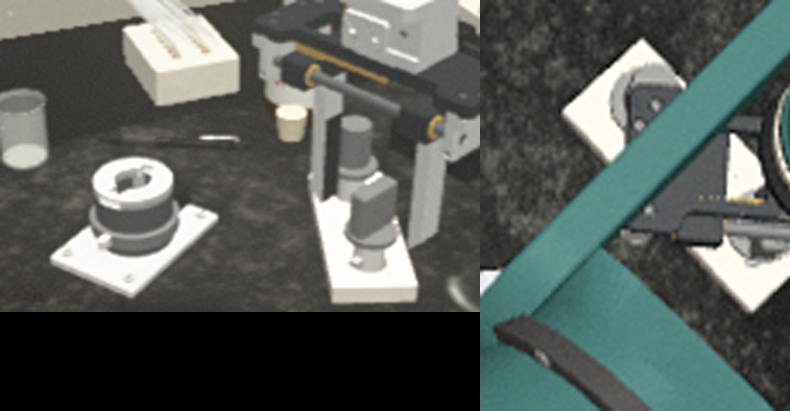

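The composite shows the wing lamp centred between the open fingers at about (372,215), with the round lamp behind it untouched. I'll close the grip.

Call:
{"method": "step_arm", "body": {
  "plan": [
    [[0,0,-1,0,40],[0,0,-1,0,0],[0,0,-1,0,0],[0,0,-1,0,0],[0,0,-1,0,0],[0,0,-1,0,0],[0,0,-1,0,0],[0,0,-1,0,0]]
  ]
}}

```text
time: 3.53
tool_pos: [0.4889, -0.4206, 0.0475]
ee_rot: [3.141, -0.0, 3.03]
wrist_force: [0.6, -0.4, 0.6]
width: 0.0254
```

Call:
{"method": "step_arm", "body": {
  "plan": [
    [[0,0,0,0,0],[0,0,0,0,0],[0,0,8,0,0],[0,0,20,0,0],[0,0,40,0,0],[0,0,65,0,0],[0,0,85,0,0],[0,0,92,0,0]]
  ]
}}

```text
time: 4.2
tool_pos: [0.4903, -0.4216, 0.1453]
ee_rot: [-3.138, 0.006, 3.03]
wrist_force: [0.4, -0.5, -0.1]
width: 0.0137
```

Call:
{"method": "step_arm", "body": {
  "plan": [
    [[-10,20,2,0.03,0],[-22,47,2,0.07,0],[-36,76,2,0.11,0],[-50,106,2,0.15,0],[-62,134,2,0.19,0],[-71,152,2,0.21,0],[-75,160,2,0.22,0],[-76,162,2,0.22,0]]
  ]
}}

```text
time: 4.87
tool_pos: [0.4124, -0.2572, 0.1419]
ee_rot: [3.141, 0.0, -3.032]
wrist_force: [-0.8, -0.1, -0.8]
width: 0.0136
```

Call:
{"method": "step_arm", "body": {
  "plan": [
    [[0,0,0,0,0],[0,0,-8,0,0],[0,0,-16,0,0],[0,0,-20,0,0],[0,0,-20,0,0],[0,0,-20,0,0]]
  ]
}}

```text
time: 5.37
tool_pos: [0.4126, -0.2587, 0.1204]
ee_rot: [3.14, -0.002, -3.034]
wrist_force: [0.6, 0.3, -0.3]
width: 0.0138
```

```bash
python3 - <<'E'
from h import *
import pickle
o=robot.get_obs(); T=o["tool_pos"]; yaw=o["ee_rot"][2]; print(T,o["ee_rot"],o["wrist_force"],o["width"])
out=[]
for n in ("scene","top"):
    s=cams.snapshot(n); pickle.dump((s,T,yaw),open(n+"2.pkl","wb"))
s=pickle.load(open("scene2.pkl","rb"))[0]; x0,y0,x1,y1=245,185,345,305
big=cv2.resize(s["frame"][y0:y1,x0:x1,::-1],None,fx=5,fy=5,interpolation=cv2.INTER_CUBIC); ov=big.copy()
def pl(pts,col,closed=True):
    q=np.array([pix(s,p) for p in pts]); q=(q-[x0,y0]+.5)*5-.5; cv2.polylines(ov,[q.round().astype(int)],closed,col,1)
def circ(c,z,rad,col): pl([(c[0]+rad*np.cos(t),c[1]+rad*np.sin(t),z) for t in np.linspace(0,6.28,60)],col)
def rect(p,z,L,W,col):
    c,d=np.cos(p[2]),np.sin(p[2]); pl([(p[0]+c*x-d*y,p[1]+d*x+c*y,z) for x,y in((L,W),(L,-W),(-L,-W),(-L,W))],col)
k=(.4126,-.2585,.1106)
rect(k,.008,.058,.039,(0,0,255));circ(k,.06,.03,(0,255,0));circ(k,.06,.0145,(0,255,0));rect(k,.06,.022,.0055,(255,0,255))
b=T[2]-.0435
circ(T,b+.034,.02,(0,255,0));circ(T,b+.04,.02,(0,255,0));circ(T,b,.009,(0,255,255));rect((T[0],T[1],yaw),b+.017,.019,.0035,(255,0,255));rect((T[0],T[1],yaw),b+.076,.019,.007,(0,0,255))
o=np.hstack([big,ov]); f=800/o.shape[1]; cv2.imwrite("pics/p2.png",cv2.resize(o,None,fx=f,fy=f,interpolation=cv2.INTER_AREA))
E
```

```text
[ 0.41256866 -0.25870164  0.12038844] [ 3.13994296e+00 -1.54306070e-03 -3.03399482e+00] [ 0.63332988  0.29415692 -0.33197454] 0.013800176069837761
```

View pics/p2.png

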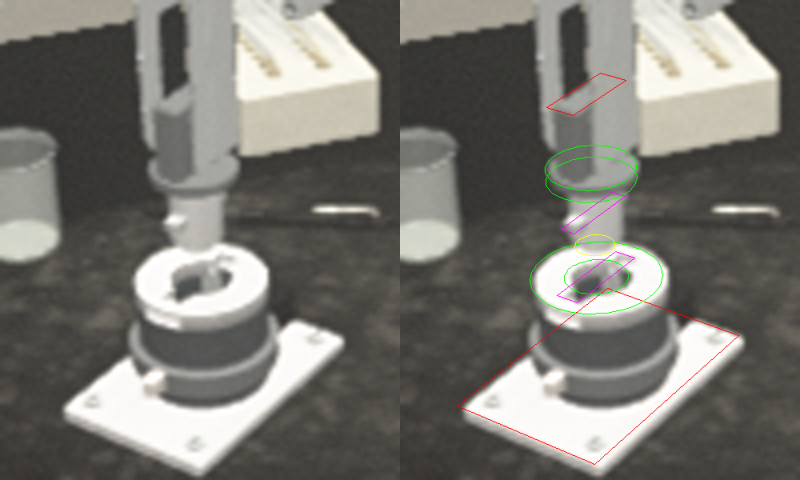

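The lamp is held upright above the socket. Pin at about (178,225), flange at (195,175) and the socket face centre near (202,281) in the left panel. The overlay is off by about 1 px for the socket, so I'll measure the lamp-to-socket misalignment numerically.

```bash
cat > al.py <<'E'
from h import *
import pickle,sys
def C(c,z,rad,n=90): return [(c[0]+rad*np.cos(t),c[1]+rad*np.sin(t),z) for t in np.linspace(0,2*np.pi,n)]
def run(s,T,yaw,k=(.4126,-.2585,.1106)):
    f=8; im=cv2.cvtColor(s["frame"],cv2.COLOR_RGB2GRAY)
    x0,y0,x1,y1=230,170,370,320
    g=cv2.resize(im[y0:y1,x0:x1],None,fx=f,fy=f,interpolation=cv2.INTER_CUBIC).astype(float)
    g=cv2.GaussianBlur(g,(0,0),4); m=np.hypot(cv2.Sobel(g,cv2.CV_64F,1,0),cv2.Sobel(g,cv2.CV_64F,0,1)); m=np.minimum(m,np.percentile(m,97))
    P=lambda pts:(np.array([pix(s,p) for p in pts])-[x0,y0]+.5)*f-.5
    b=T[2]-.0435
    cam=np.array(s["origin"]); v=np.array([T[0]-cam[0],T[1]-cam[1]]); v/=np.linalg.norm(v); n=np.array([-v[1],v[0]])
    def side(r,za,zb): return [(T[0]+sg*n[0]*r,T[1]+sg*n[1]*r,z) for sg in(1,-1) for z in np.linspace(za,zb,30)]
    def near(c,z,r): return [p for p in C(c,z,r) if (np.array(p[:2])-c[:2])@v<0.3*r]
    sets={"socket top":C(k,.06,.03)+C(k,.06,.0145)[:0],"plate":[(k[0]+np.cos(k[2])*x-np.sin(k[2])*y,k[1]+np.sin(k[2])*x+np.cos(k[2])*y,.008) for t in np.linspace(-1,1,40) for x,y in((.058*t,-.039),(-.058,.039*t),(.058,.039*t))],
      "flange low":near(T,b+.034,.02),"stem":side(.012,b+.005,b+.030),"stem+flange":near(T,b+.034,.02)+side(.012,b+.005,b+.028)+near(T,b,.009)}
    for nme,pts in sets.items():
        q=P(pts); best=None
        for du in np.arange(-28,29):
            for dv in np.arange(-28,29):
                a=(q+[du,dv]).round().astype(int); ok=(a[:,0]>=0)&(a[:,1]>=0)&(a[:,0]<m.shape[1])&(a[:,1]<m.shape[0]); sc=m[a[ok,1],a[ok,0]].sum()/len(a)
                if best is None or sc>best[0]: best=(sc,du/f,dv/f)
        print(nme,"score %.1f du %.2f dv %.2f px"%best)
    c=np.array([T[0],T[1],.08]); J=np.array([(pix(s,c+np.eye(3)[i]*.001)-pix(s,c)) for i in range(3)]).T; print("px per mm x,y,z\n",J.round(3))
if __name__=="__main__":
    s,T,yaw=pickle.load(open(sys.argv[1],"rb")); run(s,T,yaw)
E
python3 al.py scene2.pkl
python3 - <<'E'
from h import *
import pickle
s,_,_=pickle.load(open("top2.pkl","rb")); save(s,"top2.png",(270,190,400,320),4)
E
```

```text
socket top score 48.4 du 1.50 dv 0.62 px
plate score 45.2 du 2.00 dv 1.38 px
flange low score 36.5 du 0.50 dv -3.25 px
stem score 44.2 du 0.75 dv 3.50 px
stem+flange score 35.1 du 0.62 dv -0.88 px
px per mm x,y,z
 [[ 0.38  -0.409 -0.026]
 [-0.229 -0.183 -0.476]]
```

View pics/top2.png

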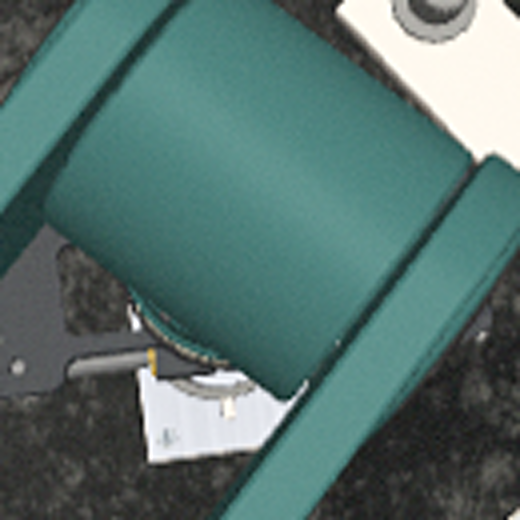

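The top view is blocked by the arm. In the scene view, the socket sits about 0.85 px right of where the lamp is aligned, so I'll shift (+1,-1) mm and lower the foot into the bore gently, watching the forces.

Call:
{"method": "step_arm", "body": {
  "plan": [
    [[1,-1,-5,0,0],[1,-1,-10,0,0],[1,-1,-15,0,0],[1,-1,-20,0,0],[1,-1,-24,0,0],[1,-1,-27,0,0],[1,-1,-27,0,0],[1,-1,-27,0,0]]
  ]
}}

```text
time: 6.13
tool_pos: [0.4138, -0.2595, 0.0943]
ee_rot: [3.141, -0.0, -3.033]
wrist_force: [1.2, 0.2, -0.6]
width: 0.0138
```

```bash
python3 - <<'E'
from h import *
import pickle
o=robot.get_obs(); T=o["tool_pos"]; print(T,o["ee_rot"],o["wrist_force"],o["wrist_torque"])
s=cams.snapshot("scene"); pickle.dump((s,T,o["ee_rot"][2]),open("scene3.pkl","wb")); save(s,"p3.png",(255,200,335,290),6)
E
python3 al.py scene3.pkl
```

```text
[ 0.41377905 -0.25949251  0.09430007] [ 3.14121577e+00 -2.74225993e-04 -3.03335379e+00] [ 1.19659858  0.18372118 -0.56935117] [ 0.07097015 -0.14997126 -0.03665981]
socket top score 47.6 du 1.50 dv 0.75 px
plate score 44.8 du 1.88 dv 1.38 px
flange low score 35.4 du 0.50 dv -3.12 px
stem score 36.8 du 1.12 dv 1.38 px
stem+flange score 29.8 du 0.75 dv -1.62 px
px per mm x,y,z
 [[ 0.379 -0.409 -0.025]
 [-0.229 -0.183 -0.476]]
```

View pics/p3.png

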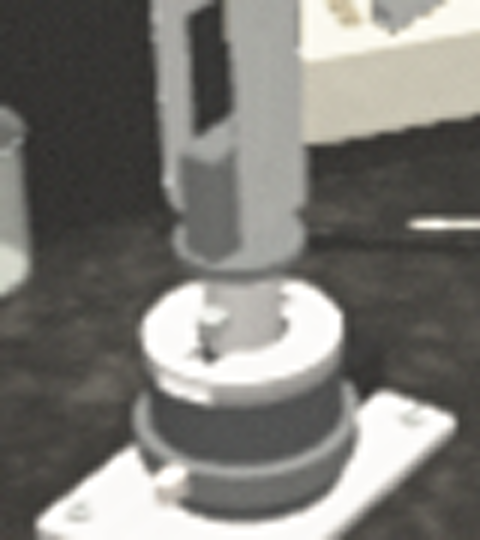

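The foot is inside the bore with no contact force. The near pin, at (212,322), is over the notch at (207,350). I'll make a small extra shift and feed the pins in slowly.

Call:
{"method": "step_arm", "body": {
  "plan": [
    [[0.5,-0.5,-2,0,0],[0.5,-0.5,-3.5,0,0],[0.5,-0.5,-5,0,0],[0.5,-0.5,-6.5,0,0],[0.5,-0.5,-8,0,0],[0.5,-0.5,-8,0,0]]
  ]
}}

```text
time: 6.68
tool_pos: [0.4142, -0.26, 0.0861]
ee_rot: [3.141, -0.0, -3.033]
wrist_force: [-0.2, -0.0, -0.7]
width: 0.0133
```

```bash
python3 -c "
from h import *
o=robot.get_obs(); print(o['tool_pos'],o['wrist_force'],o['wrist_torque'])"
```

```text
[ 0.41419203 -0.25995505  0.08609066] [-0.24296085 -0.01850929 -0.73556948] [ 0.07388296 -0.15502894  0.0340098 ]
```

Call:
{"method": "step_arm", "body": {
  "plan": [
    [[0,0,-1.5,0,0],[0,0,-3,0,0],[0,0,-4.5,0,0],[0,0,-6,0,0],[0,0,-7,0,0],[0,0,-7,0,0]]
  ]
}}

```text
time: 7.18
tool_pos: [0.4145, -0.2602, 0.0799]
ee_rot: [-3.141, 0.0, -3.033]
wrist_force: [-1.4, 0.4, 2.7]
width: 0.0143
```

Call:
{"method": "step_arm", "body": {
  "plan": [
    [[0,0,-1.5,0,0],[0,0,-3,0,0],[0,0,-4.5,0,0],[0,0,-6,0,0],[0,0,-6,0,0],[0,0,-6,0,0]]
  ]
}}

```text
time: 7.68
tool_pos: [0.4145, -0.2603, 0.0737]
ee_rot: [-3.141, 0.0, -3.033]
wrist_force: [-2.0, 0.9, 4.9]
width: 0.0137
```

```bash
python3 - <<'E'
from h import *
import pickle
o=robot.get_obs(); T=o["tool_pos"]; print(T,o["ee_rot"],o["wrist_force"],o["wrist_torque"])
s=cams.snapshot("scene"); pickle.dump((s,T,o["ee_rot"][2]),open("scene4.pkl","wb")); save(s,"p4.png",(255,200,335,290),6)
E
```

```text
[ 0.41453844 -0.26026202  0.07366297] [-3.14127154e+00  3.33816805e-04 -3.03338564e+00] [-1.96182976  0.87791138  4.88131486] [ 0.17249782  0.09748456 -0.02003767]
```

View pics/p4.png

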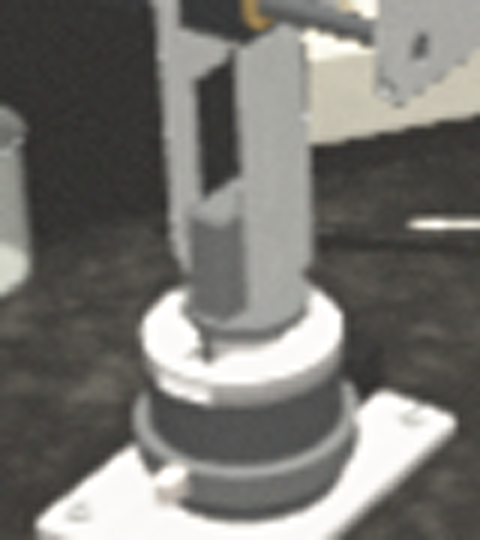

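The lamp is nearly seated: its flange, at (247,325), is a few mm above the face. A small lateral load of (-2,+0.9) N says I am slightly too far in +x/-y, so I'll back off a little and press home.

Call:
{"method": "step_arm", "body": {
  "plan": [
    [[-0.5,0.4,-1,0,0],[-0.5,0.4,-2,0,0],[-0.5,0.4,-3,0,0],[-0.5,0.4,-4,0,0],[-0.5,0.4,-4.5,0,0],[-0.5,0.4,-4.5,0,0]]
  ]
}}

```text
time: 8.23
tool_pos: [0.4144, -0.2602, 0.0696]
ee_rot: [-3.14, 0.001, -3.033]
wrist_force: [-1.2, -0.0, 6.4]
width: 0.0141
```

Call:
{"method": "step_arm", "body": {
  "plan": [
    [[0,0,-0.7,0,0],[0,0,-1.4,0,0],[0,0,-2,0,0],[0,0,-2,0,0],[0,0,-2,0,0]]
  ]
}}

```text
time: 8.65
tool_pos: [0.4145, -0.2602, 0.0693]
ee_rot: [-3.14, 0.002, -3.033]
wrist_force: [-2.9, 2.6, 12.2]
width: 0.0138
```

The flange has stopped on the face: z is 0.0693 with 12 N. I'll press a little more, relieve the radial drift, and start the clockwise turn.

Call:
{"method": "step_arm", "body": {
  "plan": [
    [[-0.4,0.3,-0.5,0,0],[-0.4,0.3,-1,0,0],[-0.4,0.3,-1,-0.1,0],[-0.4,0.3,-1,-0.2,0],[-0.4,0.3,-1,-0.3,0],[-0.4,0.3,-1,-0.4,0],[-0.4,0.3,-1,-0.5,0],[-0.4,0.3,-1,-0.5,0]]
  ]
}}

```text
time: 9.32
tool_pos: [0.4149, -0.2602, 0.0693]
ee_rot: [-3.141, 0.004, 2.747]
wrist_force: [-2.7, 2.3, 15.7]
width: 0.0132
```

```bash
python3 -c "
from h import *
o=robot.get_obs(); print(o['tool_pos'],o['ee_rot'],o['wrist_force'],o['wrist_torque'],o['width'])"
```

```text
[ 0.41486109 -0.26016758  0.06925119] [-3.14092728  0.00438671  2.74665043] [-2.66249186  2.25754515 15.69570603] [ 0.60832161  0.47568294 -0.00503178] 0.013204928887662146
```

Call:
{"method": "step_arm", "body": {
  "plan": [
    [[-0.3,0.3,0,-0.1,0],[-0.3,0.3,0,-0.2,0],[-0.3,0.3,0,-0.3,0],[-0.3,0.3,0,-0.4,0],[-0.3,0.3,0,-0.5,0],[-0.3,0.3,0,-0.5,0]]
  ]
}}

```text
time: 9.82
tool_pos: [0.415, -0.2607, 0.0693]
ee_rot: [3.14, 0.006, 2.247]
wrist_force: [-1.7, 1.2, 14.1]
width: 0.0137
```

Call:
{"method": "step_arm", "body": {
  "plan": [
    [[0,0,0,-0.1,0],[0,0,0,-0.2,0],[0,0,0,-0.3,0],[0,0,0,-0.4,0],[0,0,0,-0.47,0],[0,0,0,-0.47,0],[0,0,0,-0.47,0]]
  ]
}}

```text
time: 10.4
tool_pos: [0.4148, -0.2618, 0.0693]
ee_rot: [3.139, 0.007, 1.78]
wrist_force: [-2.4, -1.5, 13.1]
width: 0.0137
```

```bash
python3 - <<'E'
from h import *
import pickle
o=robot.get_obs(); T=o["tool_pos"]; print(T,o["ee_rot"],o["wrist_force"],o["wrist_torque"],o["width"],o["joint_positions"])
s=cams.snapshot("scene"); pickle.dump((s,T,o["ee_rot"][2]),open("scene5.pkl","wb")); save(s,"p5.png",(255,200,335,290),6)
E
```

```text
[ 0.41475065 -0.26176088  0.06928704] [3.13860941 0.00724609 1.77961262] [-2.40436182 -1.47164817 13.10255362] [-0.30089617  0.41290219  0.06038896] 0.013693034589048858 [-0.67702067  0.01833296  1.7178572  -0.00230817  1.39790392 -0.88545922]
```

View pics/p5.png

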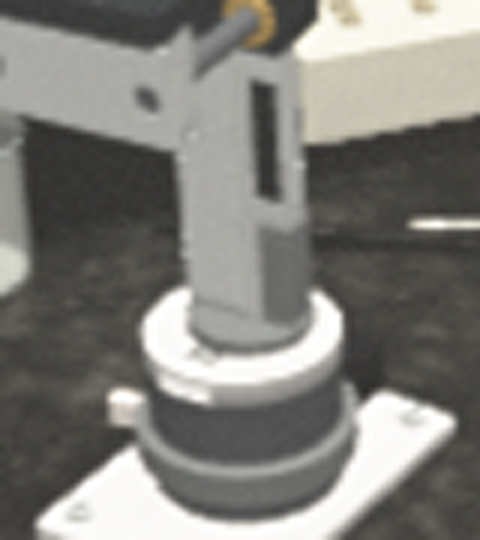

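The collar tab has moved round from (170,485) to (125,405) and the flange is on the face. I'll keep turning to feel the stop.

Call:
{"method": "step_arm", "body": {
  "plan": [
    [[0,0.4,0,-0.03,0],[0,0.4,0,-0.05,0],[0,0.4,0,-0.05,0]]
  ]
}}

```text
time: 10.7
tool_pos: [0.4147, -0.2618, 0.0693]
ee_rot: [3.139, 0.008, 1.73]
wrist_force: [-2.2, -2.2, 12.9]
width: 0.0137
```

```bash
cat > chk.py <<'E'
from h import *
from scipy.optimize import minimize_scalar
o=robot.get_obs(); print(o["tool_pos"],o["ee_rot"],o["wrist_force"],o["wrist_torque"],o["width"])
s=cams.snapshot("scene"); f=s["frame"].astype(int)
# tab: bright blob near collar, left of/below housing; compare centroid with predicted tab path
x0,y0,x1,y1=266,250,292,290; sub=f[y0:y1,x0:x1].min(2)
n,l,st,ce=cv2.connectedComponentsWithStats((sub>150).astype(np.uint8))
for i in range(1,n): print("blob",st[i][4],(ce[i]+[x0,y0]).round(1))
k=(.4126,-.2585,.1106)
for a in(0,1.2,1.3,1.38):
    t=k[2]+np.pi-a; print(a,(pix(s,(k[0]+.0375*np.cos(t),k[1]+.0375*np.sin(t),.024))+[1.6,.9]).round(1))
E
python3 chk.py
```

```text
[ 0.41466108 -0.26175877  0.06929054] [3.13856622 0.00796479 1.7295189 ] [-2.18905183 -2.17238443 12.94381922] [-0.50488243  0.43757873  0.18562712] 0.013675358150873538
blob 176 [285.2 257.7]
blob 49 [279.  269.9]
blob 240 [276.4 284. ]
0 [283.7 281. ]
1.2 [276.8 268.7]
1.3 [277.5 267.6]
1.38 [278.1 266.7]
```

Call:
{"method": "step_arm", "body": {
  "plan": [
    [[0,0.3,-0.5,-0.03,0],[0,0.3,-0.5,-0.04,0],[0,0.3,-0.5,-0.04,0],[0,0.3,-0.5,-0.04,0]]
  ]
}}

```text
time: 11.08
tool_pos: [0.4146, -0.2619, 0.0693]
ee_rot: [3.138, 0.009, 1.69]
wrist_force: [-3.4, -3.0, 15.6]
width: 0.0138
```

```bash
python3 chk.py; python3 - <<'E'
from h import *
s=cams.snapshot("scene"); big=cv2.resize(s["frame"][225:295,260:330,::-1],None,fx=8,fy=8,interpolation=cv2.INTER_CUBIC)
k=(.4126,-.2585,.1106)
for a in(1.0,1.2,1.38):
    t=k[2]+np.pi-a; q=(pix(s,(k[0]+.0375*np.cos(t),k[1]+.0375*np.sin(t),.024))+[1.6,.9]-[260,225]+.5)*8; cv2.circle(big,tuple(int(v) for v in q),3,(0,0,255),1)
cv2.imwrite("pics/p6.png",big)
E
```

```text
[ 0.4146094  -0.2618669   0.06928645] [3.13839815 0.0087289  1.69003203] [-3.37021379 -2.96837947 15.56926199] [-0.55235361  0.59937111  0.18035705] 0.013827112944018317
blob 176 [285.2 257.7]
blob 48 [279.4 270. ]
blob 239 [276.4 284. ]
0 [283.7 281. ]
1.2 [276.8 268.7]
1.3 [277.5 267.6]
1.38 [278.1 266.7]
```

View pics/p6.png

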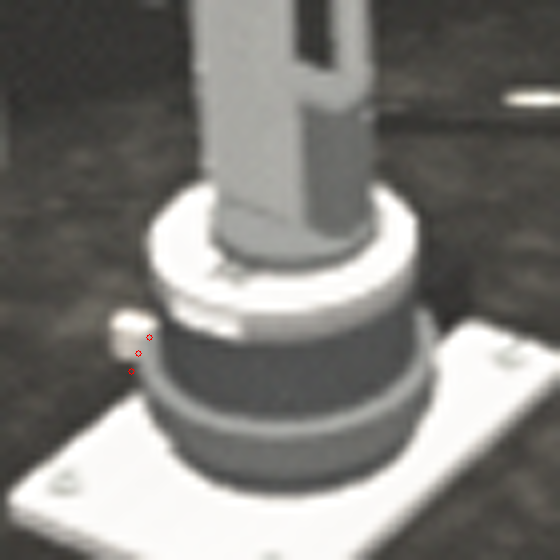

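The tab at (130,335) matches the predicted 1.38 position in height, at (150,337). To confirm the stop, I'll turn a little more and check whether the tab still moves and the torque climbs.

Call:
{"method": "step_arm", "body": {
  "plan": [
    [[0,0,0,-0.03,0],[0,0,0,-0.05,0],[0,0,0,-0.05,0],[0,0,0,-0.05,0]]
  ]
}}

```text
time: 11.52
tool_pos: [0.4146, -0.2619, 0.0693]
ee_rot: [3.138, 0.009, 1.64]
wrist_force: [-4.2, -2.5, 14.7]
width: 0.0135
```

```bash
cat > tab.py <<'E'
from h import *
import pickle
o=robot.get_obs(); print(o["tool_pos"],o["ee_rot"],o["wrist_force"],o["wrist_torque"],o["width"])
s=cams.snapshot("scene")
def c(s):
    g=s["frame"][262:273,270:282].astype(float).min(2)-70; g=np.clip(g,0,None); g[:, 9:]=0
    y,x=np.mgrid[262:273,270:282]; return (x*g).sum()/g.sum(),(y*g).sum()/g.sum()
print("at 1.47",c(pickle.load(open("scene5.pkl","rb"))[0]),"now",c(s)); pickle.dump((s,o["tool_pos"],o["ee_rot"][2]),open("scene6.pkl","wb"))
k=(.4126,-.2585,.1106)
for a in(1.2,1.3,1.38):
    t=k[2]+np.pi-a; print(a,(pix(s,(k[0]+.041*np.cos(t),k[1]+.041*np.sin(t),.024))+[1.6,.9]).round(2))
E
python3 tab.py
```

```text
[ 0.41455556 -0.26191891  0.06930329] [3.1380902  0.00867799 1.64013516] [-4.24358924 -2.54157932 14.66295621] [-0.56590353  0.69701237  0.22720649] 0.013463576632616313
at 1.47 (np.float64(275.2386823348102), np.float64(266.9321903294163)) now (np.float64(275.8069640914037), np.float64(265.7723612622416))
1.2 [274.99 268.47]
1.3 [275.74 267.27]
1.38 [276.49 266.34]
```

Call:
{"method": "step_arm", "body": {
  "plan": [
    [[0,0,0,-0.03,0],[0,0,0,-0.06,0],[0,0,0,-0.06,0],[0,0,0,-0.06,0]]
  ]
}}

```text
time: 11.9
tool_pos: [0.4146, -0.2619, 0.0693]
ee_rot: [3.138, 0.009, 1.581]
wrist_force: [-3.6, -3.1, 14.9]
width: 0.0139
```

```bash
cp scene6.pkl scene6b.pkl; python3 tab.py | head -3
```

```text
[ 0.414567   -0.26192959  0.0692932 ] [3.13760693 0.00864076 1.5808313 ] [-3.6447775  -3.0572791  14.89384221] [-0.63621626  0.66464706  0.42926102] 0.013911972178111605
at 1.47 (np.float64(275.2386823348102), np.float64(266.9321903294163)) now (np.float64(275.9202440126525), np.float64(265.577044735653))
1.2 [274.99 268.47]
```

The torque jumped to 0.43 N m while the tab barely moved, so the ring is on its stop. I'll hold briefly, check the bystanders against the first images, and hand in.

Call:
{"method": "step_arm", "body": {
  "plan": [
    [[0,0,0,0,0],[0,0,0,0,0],[0,0,0,0,0],[0,0,0,0,0],[0,0,0,0,0],[0,0,0,0,0]]
  ]
}}

```text
time: 12.45
tool_pos: [0.4146, -0.262, 0.0693]
ee_rot: [3.138, 0.009, 1.581]
wrist_force: [-5.1, -3.1, 15.7]
width: 0.0138
```

```bash
python3 tab.py | head -3; python3 - <<'E'
from h import *
import pickle
t=cams.snapshot("top"); a=pickle.load(open("top0.pkl","rb"))["frame"].astype(int); b=t["frame"].astype(int)
for n,(x0,y0,x1,y1) in dict(beaker=(215,237,252,273),bottle=(290,105,330,160),driver=(328,305,412,385),round=(365,172,395,202)).items():
    print(n,np.abs(a-b)[y0:y1,x0:x1].mean().round(2))
c=pickle.load(open("scene0.pkl","rb"))["frame"].astype(int); d=cams.snapshot("scene")["frame"].astype(int)
for n,(x0,y0,x1,y1) in dict(beaker=(235,215,262,252),driver=(215,322,340,346)).items(): print("scene",n,np.abs(c-d)[y0:y1,x0:x1].mean().round(2))
E
```

```text
[ 0.41456715 -0.26195163  0.06929562] [3.13759399 0.00865676 1.58084233] [-5.09462138 -3.05555565 15.70597381] [-0.67799685  0.66559708  0.46583136] 0.013817899290821467
at 1.47 (np.float64(275.2386823348102), np.float64(266.9321903294163)) now (np.float64(275.9219633567066), np.float64(265.5611852522054))
1.2 [274.99 268.47]
beaker 14.16
bottle 5.65
driver 9.66
round 6.38
scene beaker 4.76
scene driver 1.76
```

```bash
python3 - <<'E'
from h import *
import pickle
a=pickle.load(open("scene0.pkl","rb"))["frame"];s=cams.snapshot("scene");b=s["frame"]
ta=pickle.load(open("top0.pkl","rb"))["frame"];tb=cams.snapshot("top")["frame"]
def m(n,a,b,x0,y0,x1,y1):
    r=cv2.matchTemplate(b[y0-8:y1+8,x0-8:x1+8],a[y0:y1,x0:x1],cv2.TM_CCOEFF_NORMED); _,v,_,l=cv2.minMaxLoc(r); print(n,round(v,3),np.array(l)-8)
m("beaker scene low",a,b,236,232,262,252); m("beaker scene",a,b,236,214,262,252); m("bottle top",ta,tb,292,108,330,158); m("beaker top",ta,tb,217,238,250,272); m("round top",ta,tb,364,172,394,204);m("driver",a,b,215,322,340,346)
E
```

```text
beaker scene low 0.999 [0 0]
beaker scene 0.922 [0 0]
bottle top 0.998 [0 0]
beaker top 0.909 [0 0]
round top 0.999 [0 0]
driver 0.999 [0 0]
```

Nothing else has moved, so I'll hand in.

```bash
python3 -c "
from bench import robot
print(robot.close_job()); o=robot.get_obs(); print(o['time'],o['tool_pos'],o['wrist_force'],o['width'])"
```

```text
the job is handed in; nothing more can be done
None
the job is handed in; nothing more can be done
```

I put the wing lamp in the test socket, pressed it home and turned it clockwise to the stop. I handed the job in at about 13 s, still gripping, pressing and turning.

**Last checks**
- **Home:** the gripper stopped at z = 69.3 mm when commanded about 3 mm lower. The upward push was 15–16 N, against about 8 N from the plunger alone, so the flange is on the face.
- **Turn:** the collar tab in the scene picture matches the predicted stop position to within about 1 px. A last 0.06 rad of wrist turn raised the torque from 0.23 to 0.43 N m while the tab barely moved (about 0.2 px).
- **Bystanders:** matching against the first pictures showed no shift of the round lamp, bottle, screwdriver or beaker. The beaker's match was weaker in the top view (0.91) and for the whole beaker in the scene view (0.92), perhaps because the arm partly covers or shades it. Its lower part matched at 0.999.

**What disagreed**
- **Gripper over-turn:** the gripper turned about 1.67 rad, more than the lamp's nominal 1.49, so the lamp yielded a little between the pads.
- **Side force:** about 6 N remained at the end, with the tool tilted about 0.01 rad.
- **Calibration:** the two cameras disagreed by 1–2 px on the socket's position.

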